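# Cat-feeding and shoe-care kits by the front door

### The job

Make up two kits from the things on the hall bench. The grey plastic tray takes the cat-feeding kit: lay the scoop flat, right way up, in the long compartment and stand the food can and the water bottle upright, one in each small compartment. The wooden tray takes the shoe-care kit: the shoe brush, bristles down, and the flat polish tin, one in each of its two compartments, both resting flat on the tray's floor; leave the key dish, the pot plant and the torch where they are.

Things in the scene. Friction and masses are not known exactly. Their poses are not given: they have to be found in the camera images.
- scoop_mid (a point): Orange plastic feed scoop, 165 long, 60 wide, 50 mm high, 70 g, on the flat floor of its bowl. Point: mid-length and width, 25 mm above its underside; x towards the bowl's mouth, z up. Bowl x = -5 to +82 mm. Bar handle, 22 mm wide (y), 14 thick, x = -82 to -5 mm, centre line 17 mm above the point, free beneath: grip it across y. May lie with either end first.
- can_mid (a point): Plain steel food can with a paper band and a flat ring-pull lid, upright, 60 mm in diameter, 76 mm high, about 240 g. The point is on its axis, 38 mm above its underside; z up.
- bottle_mid (a point): White plastic water bottle with shoulder and narrow screw cap, upright, 54 mm in diameter (straight sides up to 68 mm above the underside), 96 mm high over the cap, about 200 g. The point is on its axis, 48 mm above its underside; z up.
- brush_mid (a point): Wooden shoe brush standing on stiff dark bristles, 150 long (x), 52 wide (y), 52 mm high, 160 g. The upper 22 mm is the wooden back with straight sides and round ends, the lower 30 mm the bristles (42 mm wide). Point: its centre, 26 mm above its underside; x along it, z up. It may lie either way round.
- tin_mid (a point): Flat round steel shoe-polish tin, 60 mm in diameter, 26 mm high, about 100 g, lid up. The point is on its axis, 13 mm above its underside; z up.
- cat_tray: Grey plastic tray, three compartments, 192 x 172 mm (x, y), 20 high, walls 4, floor 3 mm thick, fixed. Origin: centre of its underside; z up. A wall along y = 0 makes two long compartments, 184 x 80 mm inside, centres at x = 0, y = +42 and -42 mm. The one at +42 stays long; the one at -42 mm is halved by a wall at x = 0 into two small ones, 90 x 80 mm inside, centres at x = +47 and -47 mm.
- shoe_tray: Dark wooden tray, two equal compartments, 192 x 172 mm (x, y), 20 high, walls 4, floor 3 mm thick, fixed. Origin: centre of its underside; z up. A wall along y = 0 makes two long compartments, 184 x 80 mm inside, centres at x = 0, y = +42 and -42 mm.
- key_dish: White ceramic dish with keys in it, 80 mm in diameter, 24 mm high, loose. Origin: centre of its underside. To be left alone.
- plant: Succulent in a terracotta pot, 74 mm in diameter, about 95 mm high, loose. Origin: centre of its underside. To be left alone.
- torch: Black torch standing on its end, 46 mm in diameter, 112 mm high, loose. Origin: centre of its underside. To be left alone.

How it is judged:
By the outcome, as a careful person would: the job done as asked, in the order asked, and still so for the second after the job is handed in, with the robot touching nothing.
It also fails if it takes over 128 s, if anything falls off the work surface, if the arm or the gripper's body presses on something with over 40 N, if the wrist force passes 120 N, or if a joint passes its speed limit or range.

### The arm

A 6-joint arm with a two-finger parallel gripper is mounted at the origin on the work surface. World frame = base frame: x ahead of the robot, y to its left, z up, the work surface at z = 0. Lengths are in m, angles in rad, forces in N, time in s.
With the tool pointing down it reaches from about 0.35 to 0.8 m from the base axis. Payload 7.3 kg.
Tool frame: the origin (TCP) lies between the finger pads; the fingertips stand 25 mm ahead of it and the grasp point (between the pads) lies 6 mm ahead of it (r.tip_extent is the distance from the TCP to the fingertips, in m); z points along the fingers, y is the line along which they close (so a half turn about z gives the same grasp; the last joint's range is limited). The gripper opens to 85 mm and grips with 20 to 120 N. Pads are 22 mm wide; open, the fingers measure 114 mm over their backs; the gripper's body (76 mm by 85 mm) begins 54 mm behind the grasp point. The pads swing forward as they close: fully open they stand 13 mm farther back than shut.
Start: joints at [-1.458, 0.342, 1.524, -0, 1.275, -0.146], TCP at [0.134, -0.508, 0.256] pointing down, gripper open.
Joint ranges: [-2.53, 2.53], [-0.77, 2.02], [0.04, 2.7], [-1, 4.14], [0.28, 2.66], [-3.11, 3.11]. Speed limits (rad/s): [2.57, 2.57, 3.14, 3.14, 3.14, 3.14].

### API

Orientations are given as a unit quaternion [x, y, z, w].
In Python, from workcell import r, command_gripper, optics gives the robot as it stands. The module is installed in compiled form; this text tells all that it offers. Calls block until the motion is done:
- r.reach(position, orientation): joint-space move of the TCP to a pose.
- r.move_straight(position, orientation=None, speed=0.15, max_force=None): straight line of the TCP; orientation=None keeps the orientation; speed is the mean speed in m/s. With max_force (N) it stops when the force on the tool has changed by that much, and returns True; else False.
- r.movej(angles): joint-space move.
- command_gripper(opening, force=None): finger opening in m; force is the grip in N (None keeps the last); returns when the fingers have stopped.
- r.hold(seconds).
- r.solve_ik(position, orientation): joint angles nearest the present ones, or None.
- r.read_state(): the state.
- optics.get_image(name): name is "side" or "top"; returns (picture, depth): 400x640x3 uint8, red, green, blue; 400x640 float32, m along the optical axis (not along the pixel's ray), 0 where there is no reading.
- optics.camera_model(name): a dict with "K" (3x3 intrinsics, pixels), "k1" (the pictures are not rectified: a ray, as slopes to the right and down, at radius r is drawn at 1 + k1 r^2 times it, then the intrinsics apply), "R" (3x3) and "t" (3): a world point X has camera coordinates R X + t. Camera axes: x right, y down, z forward; pixel columns grow to the right and rows downward; lengths in m; the calibration is good to about 2 mm. A picture is of the moment at which its call begins. camera_model takes no time and is no camera call.
A pose or a line that the arm cannot do raises r.PlanningError and nothing moves.
- r.finish_job(): hands the job in; it is judged then, once.
The state is a dict: "time_s": time; "joint_positions": joint angles; "dq": joint speeds; "tau": joint torques, N m; "eef_pos": TCP position; "eef_rot": TCP orientation; "contact_force": force on the tool from outside, world axes, zero at the start; "torque": the same for the moment, N m; "grip_width": finger opening in m; "grip_force": force on a finger pad.
Only numpy, scipy, OpenCV 4.12 (cv2) and the standard library are available. Lean on these libraries where they do the work, as an engineer would, in place of code of your own. Each camera call takes 0.05 s, during which the arm holds its last target. There are 200 camera calls.

## Working session

There is one attempt and no reset: what is moved stays moved. The work goes in short steps, each a Python script; the robot and the scene stay as the last script left them, time stands still between calls to the robot, and variables do not carry over. Pictures are saved under pics/ and viewed, at most 14 in all, crops included, and the job is handed in when it is done.

```bash
mkdir -p pics; cat > h.py <<'E'
import numpy as np, cv2
from workcell import r, command_gripper, optics
def shot(name, fn=None):
    im,d=optics.get_image(name)
    if fn: cv2.imwrite('pics/'+fn,im[:,:,::-1])
    np.savez('last_'+name,im=im,d=d)
    return im,d
def cloud(name,d):
    m=optics.camera_model(name);K=np.array(m['K']);h,w=d.shape
    u,v=np.meshgrid(np.arange(w),np.arange(h))
    p=np.stack([u,v],-1).reshape(-1,1,2).astype(float)
    n=cv2.undistortPoints(p,K,np.array([m['k1'],0,0,0.])).reshape(h,w,2)
    c=np.concatenate([n,np.ones((h,w,1))],-1)*d[...,None]
    X=(c-np.array(m['t']))@np.array(m['R'])
    X[d<=0]=np.nan
    return X
E
python3 - <<'E'
from h import *
for n in('top','side'):
    im,d=shot(n,n+'0.png'); m=optics.camera_model(n); print(n,m, (d>0).mean())
    X=cloud(n,d)
    print('cam pos',-np.array(m['R']).T@m['t'])
    for p in [(200,320),(350,320),(200,100),(200,550)]: print(p,X[p].round(3))
print(r.read_state()['eef_rot'],r.read_state()['time_s'])
E
```

```text
top {'K': array([[365.93048291,   0.        , 315.58501068],
       [  0.        , 365.93048291, 198.92818712],
       [  0.        ,   0.        ,   1.        ]]), 'k1': 0.0010491725520417306, 'R': array([[-3.69264152e-03, -9.99992797e-01, -8.78230340e-04],
       [-9.96728712e-01,  3.75149093e-03, -8.07328984e-02],
       [ 8.07356115e-02,  5.77239743e-04, -9.96735385e-01]]), 't': array([-8.48115953e-04,  5.89077389e-01,  9.16333790e-01])} 0.996
cam pos [ 0.51316645 -0.00358697  0.96089949]
(200, 320) [ 0.588 -0.015  0.001]
(350, 320) [ 0.204 -0.013 -0.002]
(200, 100) [ 0.59   0.565 -0.001]
(200, 550) [ 0.586 -0.62   0.   ]
side {'K': array([[466.27688299,   0.        , 317.04368905],
       [  0.        , 466.27688299, 191.79134676],
       [  0.        ,   0.        ,   1.        ]]), 'k1': -0.06509873619251566, 'R': array([[-0.95816979, -0.28598517, -0.01109657],
       [-0.14469458,  0.51751046, -0.84335426],
       [ 0.2469294 , -0.80647096, -0.53724339]]), 't': array([0.55425049, 0.1398861 , 1.15372022])} 0.9958515625
cam pos [0.2664194  1.01655676 0.74395238]
(200, 320) [ 0.588 -0.062 -0.001]
(350, 320) [0.438 0.452 0.005]
(200, 100) [ 2.156 -0.779 -0.74 ]
(200, 550) [0.02  0.06  0.178]
[ 9.91641213e-01  1.29024046e-01  2.68584822e-06 -7.06575820e-04] 0.1
```

View pics/top0.png

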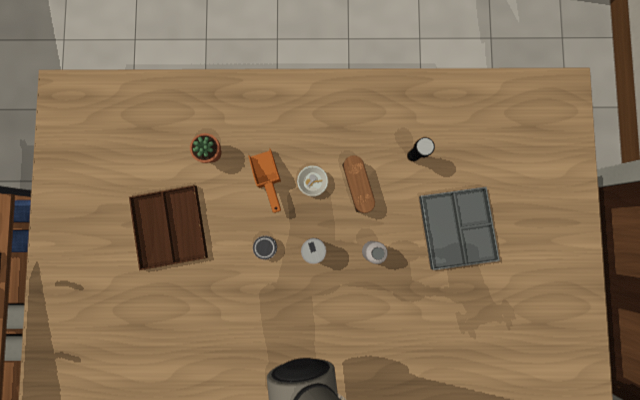

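View pics/side0.png

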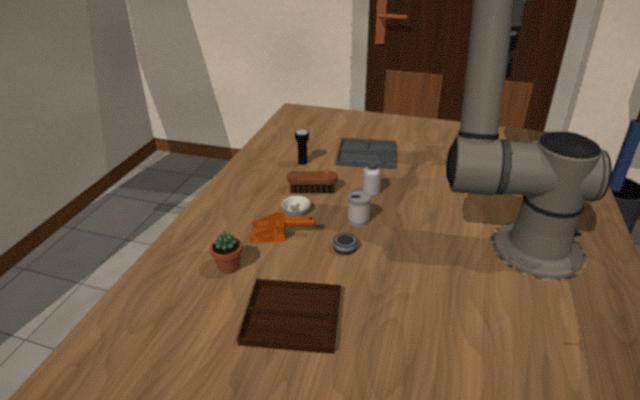

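Top view: wooden tray (170,228), plant (205,148), scoop (265,180) with its mouth up-image, dish (312,181), brush (358,184), torch (423,148), tin (264,247), can (313,251), bottle (375,252), grey tray (458,228) with its long compartment on the left. Everything is upright. Next I'll measure the objects from depth.

```bash
python3 - <<'E'
from h import *
z=np.load('last_top.npz');im,d=z['im'],z['d'];X=cloud('top',d)
m=((X[...,2]>0.008)&(X[...,0]>0.3)&(X[...,0]<.85)&(abs(X[...,1])<.6)).astype(np.uint8)
n,l,s,c=cv2.connectedComponentsWithStats(m)
for i in range(1,n):
    if s[i,4]<60: continue
    P=X[l==i]; zt=np.percentile(P[:,2],97)
    T=P[P[:,2]>zt-.008]
    rc=cv2.minAreaRect((P[:,:2]*1000).astype(np.float32)); rt=cv2.minAreaRect((T[:,:2]*1000).astype(np.float32))
    f=lambda q:tuple(np.round(np.r_[q[0],q[1],q[2]],1))
    print(c[i].round(),s[i,4],'zt',zt.round(4),'all',f(rc),'top',f(rt),T.mean(0).round(4))
big=cv2.resize(im[130:280,120:320],None,fx=4,fy=4,interpolation=cv2.INTER_CUBIC);cv2.imwrite('pics/cropL.png',big[:,:,::-1])
big=cv2.resize(im[130:280,310:510],None,fx=4,fy=4,interpolation=cv2.INTER_CUBIC);cv2.imwrite('pics/cropR.png',big[:,:,::-1])
E
```

```text
[205. 148.] 742 zt 0.0939 all (np.float64(716.1), np.float64(272.9), np.float64(72.6), np.float64(72.2), np.float64(89.5)) top (np.float64(716.9), np.float64(273.5), np.float64(29.7), np.float64(32.2), np.float64(33.9)) [0.7166 0.2735 0.0918]
[421. 148.] 431 zt 0.1148 all (np.float64(706.0), np.float64(-260.0), np.float64(44.9), np.float64(43.9), np.float64(85.7)) top (np.float64(706.3), np.float64(-260.0), np.float64(44.5), np.float64(44.1), np.float64(88.5)) [ 0.7062 -0.2597  0.1121]
[269. 186.] 479 zt 0.0518 all (np.float64(635.4), np.float64(119.2), np.float64(164.4), np.float64(60.1), np.float64(17.7)) top (np.float64(614.0), np.float64(111.8), np.float64(119.2), np.float64(59.9), np.float64(18.5)) [0.6042 0.1093 0.0485]
[358. 183.] 1165 zt 0.0547 all (np.float64(626.6), np.float64(-111.5), np.float64(149.2), np.float64(52.1), np.float64(15.6)) top (np.float64(627.1), np.float64(-111.4), np.float64(148.3), np.float64(51.9), np.float64(15.6)) [ 0.6258 -0.1112  0.0516]
[312. 180.] 491 zt 0.0255 all (np.float64(637.8), np.float64(5.6), np.float64(77.9), np.float64(76.6), np.float64
[... 649 characters left out ...]
 all (np.float64(467.9), np.float64(127.7), np.float64(57.8), np.float64(58.7), np.float64(44.8)) top (np.float64(467.9), np.float64(127.7), np.float64(57.8), np.float64(58.7), np.float64(44.8)) [0.4676 0.128  0.0263]
[313. 250.] 493 zt 0.0792 all (np.float64(462.0), np.float64(3.6), np.float64(57.2), np.float64(57.7), np.float64(0.1)) top (np.float64(462.0), np.float64(3.6), np.float64(57.2), np.float64(57.7), np.float64(0.1)) [0.4616 0.0036 0.0763]
[374. 251.] 447 zt 0.098 all (np.float64(456.3), np.float64(-146.8), np.float64(50.8), np.float64(52.8), np.float64(89.9)) top (np.float64(455.6), np.float64(-147.9), np.float64(28.0), np.float64(26.6), np.float64(0.4)) [ 0.4564 -0.1477  0.0959]
```

View pics/cropL.png

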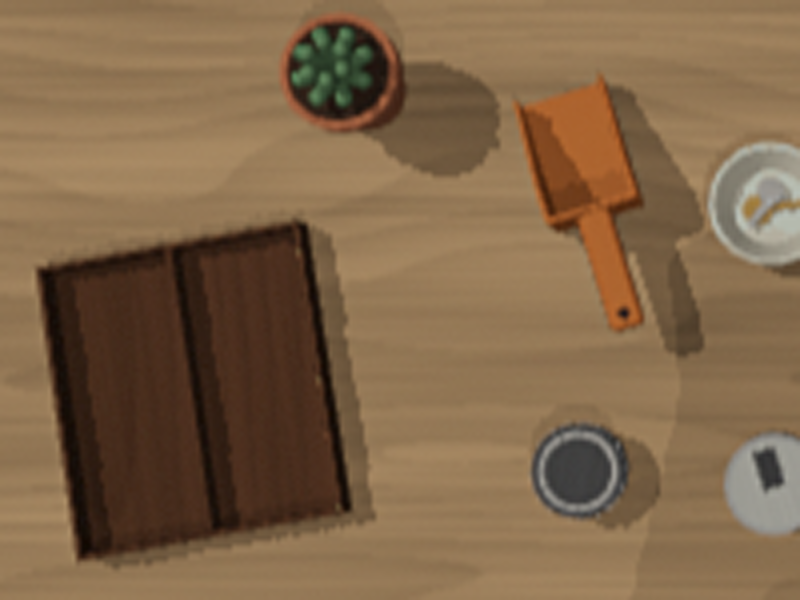

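View pics/cropR.png

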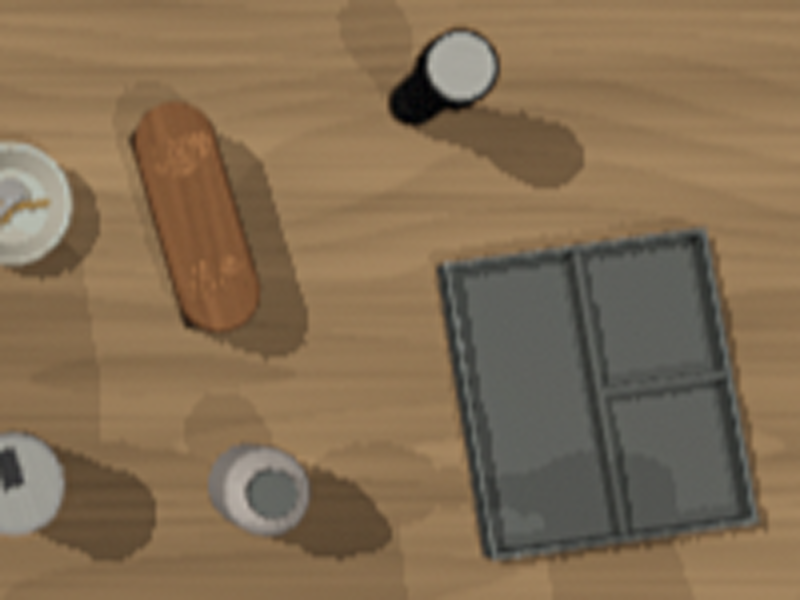

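```bash
cat >> h.py <<'E'
def q(yaw): # tool down, tool x at yaw (deg), tool y at yaw-90
    a=np.radians(yaw)/2; return np.array([np.cos(a),np.sin(a),0,0])
def inframe(c,ang,p):
    a=np.radians(ang); return np.array(c)+np.array([[np.cos(a),-np.sin(a)],[np.sin(a),np.cos(a)]])@np.array(p)
CAT=((.5155,-.3719),7.8); SHOE=((.5199,.3793),10.1); G=.006
def best(cands,xy,z):
    J=[(y,r.solve_ik([*xy,z],q(y))) for y in cands]
    J=[(abs(j[5]),y) for y,j in J if j is not None]; return min(J)[1]
def say(t):
    s=r.read_state(); print(t,'t',round(s['time_s'],1),'w',round(s['grip_width'],4),'gf',round(s['grip_force'],1),'pos',np.round(s['eef_pos'],4),'F',np.round(s['contact_force'],1))
def pick(xy,zg,yaw,opening,force,lift=.17):
    command_gripper(opening,force)
    r.reach([*xy,lift+zg+G],q(yaw))
    r.move_straight([*xy,zg+G],speed=.15)
    command_gripper(0.0,force); say('grip')
    r.move_straight([*xy,zg+G+lift],speed=.2); say('lift')
def place(xy,zg,yaw,release,hi=.17):
    r.move_straight([*xy,zg+G+hi],q(yaw),speed=.25)
    r.move_straight([*xy,zg+G+.025],speed=.2)
    hit=r.move_straight([*xy,zg+G-.004],speed=.03,max_force=4); say('down %s'%hit)
    w=r.read_state()['grip_width']
    command_gripper(w+release)
    p=r.read_state()['eef_pos']
    r.move_straight([p[0],p[1],zg+G+hi],speed=.2); say('clear')
E
python3 - <<'E'
from h import *
print(r.tip_extent)
A=17.7; g=inframe((.6354,.1192),A,(-.028,0))
tx=inframe(*CAT,(-.028,.043))
off=best([A,A+180,A-180],g,.05)-A
print(off,best([CAT[1],CAT[1]+180],tx,.05), [r.solve_ik([*p,.25],q(y+o)) is not None for p,y,o in[(g,A,off),(tx,CAT[1],off)]])
pick(g,.042,A+off,.055,40)
shot('side','scoop_side.png')
E
```

```text
0.025
0.0 7.8 [True, True]
grip t 4.9 w 0.0209 gf 42.2 pos [0.6091 0.1107 0.0487] F [-1.1  0.2  5.5]
lift t 5.9 w 0.021 gf 41.6 pos [0.608  0.1106 0.2165] F [-0.1 -0.8 -1.6]
```

View pics/scoop_side.png

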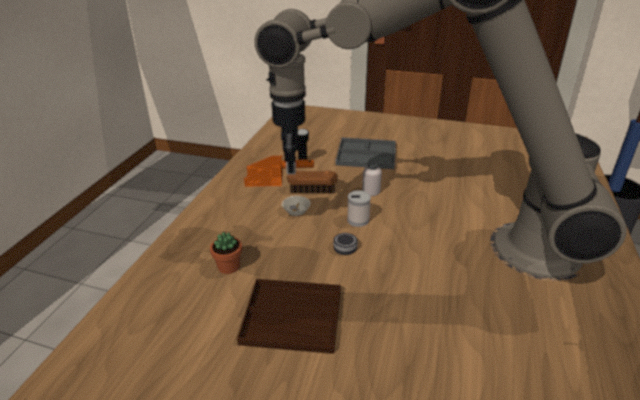

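The scoop is held level at about (275,170), so I'll place it.

```bash
python3 - <<'E'
from h import *
tx=inframe(*CAT,(-.028,.043))
place(tx,.045,CAT[1],.02)
im,d=shot('top'); big=cv2.resize(im[150:290,380:540],None,fx=4,fy=4);cv2.imwrite('pics/s1.png',big[:,:,::-1])
X=cloud('top',d); a=im.astype(int); m=(a[...,0]>a[...,2]+70)&(X[...,1]<-.2)&(X[...,1]>-.5)&(X[...,2]<.09)&(X[...,2]>.0)
P=X[m]; print(cv2.minAreaRect((P[:,:2]*1000).astype(np.float32)),P[:,2].min(),P[:,2].max())
E
```

```text
down True t 9.6 w 0.0216 gf 42.2 pos [ 0.4817 -0.333   0.0518] F [-0.9  0.4  4.7]
clear t 10.9 w 0.0416 gf 0.0 pos [ 0.4807 -0.3321  0.2198] F [-0.5  0.7  0.2]
((505.89459228515625, -334.8551025390625), (170.98670959472656, 74.24173736572266), 7.659505844116211) 0.0009977779212579625 0.05681378034930147
```

View pics/s1.png

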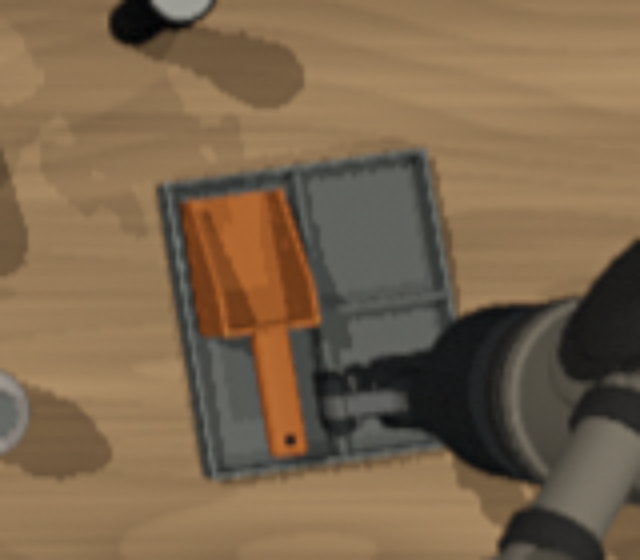

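The scoop lies flat in the long compartment, from (190,200) to (300,450) in the crop. The can and bottle are next.

```bash
python3 - <<'E'
from h import *
for xy,lx,zg in [((.4625,.0036),.047,.052),((.456,-.1474),-.047,.052)]:
    t=inframe(*CAT,(lx,-.043)); Y=CAT[1]+90
    yaw=best([Y,Y-180],t,.2)
    print(yaw, [r.solve_ik([*p,.3],q(yaw)) for p in (xy,t)])
    pick(xy,zg,yaw,.08,50)
    s=r.read_state()
    if s['grip_width']<.045: print('MISSED');break
    place(t,zg+.003,yaw,.010)
im,d=shot('top'); big=cv2.resize(im[150:290,380:540],None,fx=4,fy=4);cv2.imwrite('pics/s2.png',big[:,:,::-1])
E
```

```text
97.8 [array([-1.58161132e-01,  1.92701973e-01,  1.60646439e+00, -4.44089210e-16,
        1.34242629e+00, -2.94296814e-01]), array([-7.32599524e-01,  6.69162499e-01,  8.62029464e-01, -4.44089210e-16,
        1.61040069e+00, -8.68735206e-01])]
grip t 14.4 w 0.0575 gf 52.0 pos [0.4626 0.0035 0.0588] F [-2.2 -0.8  5.4]
lift t 15.4 w 0.0573 gf 53.7 pos [0.4618 0.0037 0.2269] F [-0.1  0.1 -2.6]
down True t 18.8 w 0.0571 gf 52.6 pos [ 0.5673 -0.4081  0.0615] F [-1.8  0.   4.3]
clear t 20.1 w 0.0666 gf 0.0 pos [ 0.5665 -0.4069  0.2295] F [ 0.1 -0.2 -0.6]
97.8 [array([-4.72749368e-01,  2.24490971e-01,  1.56541459e+00, -4.44089210e-16,
        1.35168709e+00, -6.08885050e-01]), array([-8.46011348e-01,  5.26272101e-01,  1.11230704e+00, -4.44089210e-16,
        1.50301352e+00, -9.82147030e-01])]
grip t 23.1 w 0.0527 gf 52.0 pos [ 0.4562 -0.1476  0.059 ] F [-1.4  0.3  7.1]
lift t 24.1 w 0.0532 gf 52.6 pos [ 0.4554 -0.1471  0.2269] F [-0.6  0.5 -1.4]
down True t 27.0 w 0.0528 gf 53.2 pos [ 0.4746 -0.4207  0.0621] F [-0.8  0.8  4.9]
clear t 28.3 w 0.063 gf 0.0 pos [ 0.4737 -0.4196  0.2296] F [ 1.   0.3 -0.5]
```

View pics/s2.png

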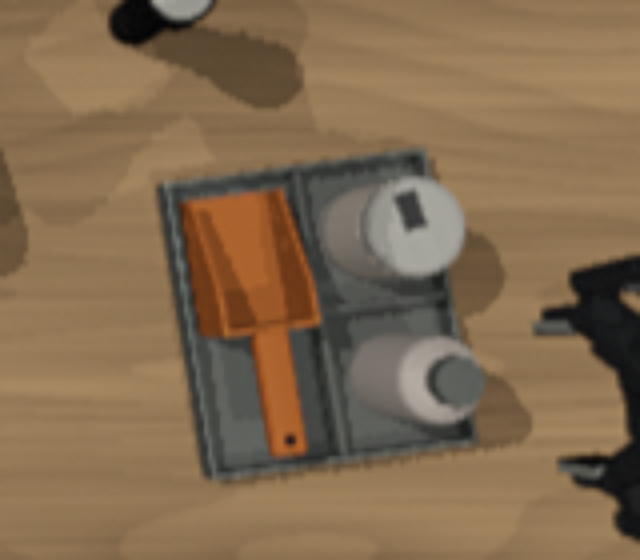

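The can stands in the far small compartment (base about (350,235)) and the bottle in the near one (base about (380,370)), both upright. Now the brush and tin.

```bash
python3 - <<'E'
from h import *
A=15.6; b=(.6268,-.1115); t=inframe(*SHOE,(0,-.042))
off=best([SHOE[1],SHOE[1]-180],t,.2)-SHOE[1]; print(off,[r.solve_ik([*p,.3],q(y+off))is not None for p,y in[(b,A),(t,SHOE[1])]])
pick(b,.043,A+off,.075,50)
assert r.read_state()['grip_width']>.045
place(t,.046,SHOE[1]+off,.010)
xy=(.4678,.128); t=inframe(*SHOE,(0,.043)); Y=SHOE[1]+90
yaw=best([Y,Y-180],t,.2); print(yaw)
pick(xy,.022,yaw,.08,40)
assert r.read_state()['grip_width']>.045
place(t,.025,yaw,.012)
r.reach([.45,.0,.35],q(0))
im,d=shot('top','s3.png'); X=cloud('top',d)
big=cv2.resize(im[165:285,110:230],None,fx=5,fy=5);cv2.imwrite('pics/s4.png',big[:,:,::-1])
for s,(c,a) in (('shoe',SHOE),('cat',CAT)):
    R=np.array([[np.cos(np.radians(a)),-np.sin(np.radians(a))],[np.sin(np.radians(a)),np.cos(np.radians(a))]])
    L=(X[...,:2]-c)@R
    for nm,lo,hi in (('+y',.004,.085),('-y',-.085,-.004)):
        m=(abs(L[...,0])<.1)&(L[...,1]>lo)&(L[...,1]<hi)&(X[...,2]>.023)
        P=L[m]*1000; Z=X[...,2][m]; print(s,nm,cv2.minAreaRect(P.astype(np.float32)),np.percentile(Z,[50,95]).round(4))
print(r.read_state()['time_s'])
E
```

```text
-180.0 [True, True]
grip t 31.5 w 0.0512 gf 53.9 pos [ 0.6274 -0.1117  0.0501] F [0.2 0.4 6.9]
lift t 32.5 w 0.0511 gf 53.1 pos [ 0.6261 -0.1113  0.2174] F [ 0.3 -0.5 -2.1]
down True t 36.1 w 0.0512 gf 53.9 pos [0.5271 0.3379 0.0532] F [-0.2  0.5  4.3]
clear t 37.4 w 0.0615 gf 0.0 pos [0.5257 0.3372 0.2207] F [-0.2  0.1 -1.1]
100.1
grip t 40.5 w 0.0576 gf 41.9 pos [0.4683 0.1281 0.029 ] F [-0.9  0.1  4.5]
lift t 41.5 w 0.0577 gf 42.9 pos [0.4671 0.1279 0.1971] F [-0.4 -0.  -0.3]
down True t 44.4 w 0.0573 gf 43.0 pos [0.5121 0.4215 0.0321] F [-1.1 -0.5  4.7]
clear t 45.7 w 0.0695 gf 0.0 pos [0.5109 0.4207 0.1996] F [ 0.8  0.3 -0.7]
shoe +y ((1.2653350830078125, 44.0438232421875), (64.23854064941406, 180.707275390625), 63.845367431640625) [0.0289 0.0318]
shoe -y ((-2.4351348876953125, -46.15863037109375), (69.54524993896484, 188.04664611816406), 88.353759765625) [0.0545 0.0573]
cat +y ((6.5682220458984375, 46.61388397216797), (65.6207504272461, 177.55442810058594), 87.32915496826172) [0.0497 0.0544]
cat -y ((0.5348968505859375, -39.9861946105957), (62.80655288696289, 189.95802307128906), 85.8595962524414) [0.0784 0.0991]
47.4083
```

View pics/s3.png

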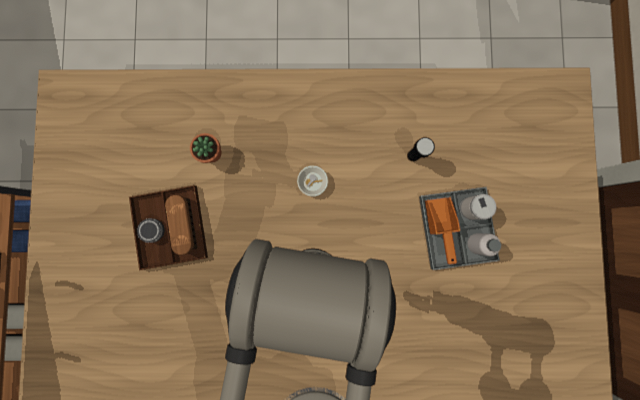

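View pics/s4.png

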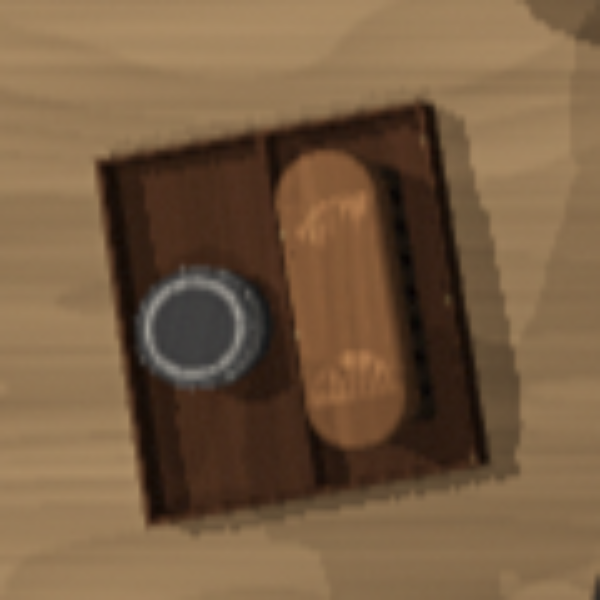

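The overview shows both kits in their trays, with the dish, plant and torch at their original pixels. The brush and tin tops are at 55 and 29 mm, which matches both lying flat on the 3 mm floor. The brush's apparent offset over the divider is parallax.

```bash
python3 -c "
from h import *
r.hold(.5); print(r.finish_job())"
```

```text
the job is handed in; nothing more can be done
None
```

Both kits are made up in their trays in the order asked and the job is handed in at about 48 s; the key dish, pot plant and torch were left where they were.

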